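# Load a test cassette under the leaf spring of a reader track

### The job

With the fingertips on the bare pad at its near end, press the test cassette down flat onto the bed of the loading track against the sprung lift plate and, still pressing, slide it forward under the bridge and its leaf spring until it is fully home against the end stop and the lift plate has sprung back up behind it. Then press the start button in and let it go. Keep the cassette flat in its track, never lift or tip it, and leave the other things on the bench where they are.

Things in the scene. Friction and masses are not known exactly. Their poses are not given: they have to be found in the camera images.
- track: Loading track fixed to the bench: white base 220 x 100 with a channel 63.5 wide, open above and at the near end, between side rails 44 high. Origin: on the bench under the channel's centre line; x is the feed direction, y across, z up. Base from x=-75 to 145; aluminium bed 30 above the bench.
- bridge (a point): Steel bridge across the channel, 10 long (x), centred on this point at x=73 of the track; the point is on its underside, 48.5 above the bench; its top is at 57.5. A steel leaf spring 32 wide slopes down from it to x=115 of the track, tip 43 above the bench, and yields upward with about 2 to 5 N.
- stop (a point): Centre of the face of the end stop, at x=130 of the track, 40 above the bench; the stop is 50 high.
- lift (a joint): Spring lift plate in the bed, 61 x 58, at x=-56 to 5 of the track. Value in m: 0 = up (8 mm above the bed), 0.008 = down, flush with the bed. It pushes up with 5 N when up, 9 N when fully down, and springs up behind the cassette once the cassette's tail has passed x=5 of the track.
- cassette: Loose grey test cassette, 120 long (x) x 60 x 16 thick, about 150 g, slick plastic, heavy at the tail. Origin: centre of its underside; x to its nose (feed direction), z up. Starts on the raised lift plate at x=0 of the track (+-3), underside 38 above the bench: too high for the bridge. Pressed onto the bed its top is at 46 and passes with 2.5 to spare. Fully home its origin is at x=70 of the track.
- pad (a point): Centre of the bare press pad on the cassette's top, 43 behind the cassette's origin: 34 long (x) x 60 wide, open to the tail and sides, bounded ahead by a cross rib 6 long, 6 high, 56 wide, whose near face is 17 ahead of this point. A fingertip here presses down and pushes forward on the rib.
- start (a joint): Start button on its own small white housing beside the track. Value in m: 0 = out, 0.006 = fully in; fully in takes 5 N. It springs back out.
- start_top (a point): Centre of the top face of the start button (round grey cap, 32 in diameter, moves straight down 6).
- bottle_a: Bystander, leave alone: amber culture bottle, 36 in diameter, 115 tall, standing beyond the end of the track. Origin: centre of its underside.
- bottle_b: Bystander, leave alone: a second such amber bottle beside it. Origin: centre of its underside.
- dishes: Bystander, leave alone: stack of two clear culture dishes, 86 in diameter, 29 high, beside the track. Origin: centre of its underside.
- jar: Bystander, leave alone: small white jar, 42 in diameter, 58 tall, beside the track. Origin: centre of its underside.
- marker: Bystander, leave alone: marker pen, 130 long, 14 thick, lying beside the track. Origin: centre of its underside.
- beaker: Bystander, leave alone: clear beaker, 64 in diameter, 70 tall, on the opposite side of the bench from the start button. Origin: centre of its underside.
There are look-alikes about, which are no part of the job. Leave any purple or yellow look-alike of the cassette alone.

How it is judged (in metres and radians):
On the way, in this order (a step that is already met when the one before it is completed fails the run):
1. the cassette is pressed down flat, short of the bridge (value of joint lift above 0.005 m and x of cassette in the frame of track below 0.03 m and angle between cassette's own z axis and vertical below 0.05 rad), for 0.05 s.
2. the cassette is home and the lift plate is up behind it (x of cassette in the frame of track above 0.066 m and value of joint lift below 0.002 m), for 0.05 s.
3. the start button is pressed in (value of joint start above 0.004 m), for 0.05 s.
At the end, for the whole second after the job is handed in: The cassette lies flat on the bed under the leaf spring, its nose within 4 mm of the end stop, at rest; the lift plate is up behind its tail (within 2 mm of its upper stop); the start button has been pressed and is out again (all of step 2 and z of cassette in the frame of track below 0.033 m and angle between cassette's own z axis and vertical below 0.04 rad and linear speed of cassette below 0.01 m/s and value of joint start below 0.002 m); the robot touches nothing.
It fails at once if the cassette is lifted out of its track (z of cassette in the frame of track above 0.05 m).
It fails at once if the cassette is tipped (more than about 7 degrees) (angle between cassette's own z axis and vertical above 0.12 rad).
It fails at once if the start button is pressed before the cassette is home (value of joint start above 0.003 m and x of cassette in the frame of track below 0.06 m).
It fails at once if another thing on the bench is moved more than 20 mm (distance of any of bottle_a, bottle_b, dishes, jar, marker, beaker from where it was at the start of the episode above 0.02 m).
It also fails if it takes over 56 s, if anything falls off the work surface, if the arm or the gripper's body presses on something with over 40 N, if the wrist force passes 120 N, or if a joint passes its speed limit or range.

### The arm

A 6-joint arm with a two-finger parallel gripper is mounted at the origin on the work surface. World frame = base frame: x ahead of the robot, y to its left, z up, the work surface at z = 0. Lengths are in mm, angles in rad, forces in N, time in s.
With the tool pointing down it reaches from about 350 to 875 mm from the base axis. Payload 4.2 kg.
Tool frame: the origin (TCP) lies at the very end of the fingers, on their centre line; the grasp point (between the pads) lies 19 mm behind it; z points along the fingers, y is the direction in which the jaws open and shut (so a half turn about z gives the same grasp; the last joint's range is limited). The gripper opens to 85 mm and grips with 20 to 120 N. Pads are 22 mm wide; open, the fingers measure 114 mm over their backs; the gripper's body (76 mm by 85 mm) begins 54 mm behind the grasp point. The pads swing forward as they close: fully open they stand 13 mm farther back than shut.
Start: joints at [-1.005, 0.385, 0.008, 0, -1.194, -0.259], TCP at [188.772, -595.789, 231.312] pointing down, gripper open.
Joint ranges: [-3.14, 3.14], [-1.21, 2.06], [-1.07, 1.41], [-3.16, 2.05], [-2.99, -0.16], [-3.1, 3.1]. Speed limits (rad/s): [2.79, 2.79, 3.14, 3.14, 3.14, 3.14].

### API

Orientations are given as a unit quaternion [x, y, z, w].
In Python, from bench import arm, optics, job gives the robot as it stands.
- The arm moves only by the tool send_rows, never from a script. Its argument "steps" is a list that holds one entry, the list of rows, each a list of 5 numbers: the shift along the tool's x, y, z in cm, then the turn about the tool's z in rad, then the opening, from 0 (shut) to 1 (fully open). A call has 1 to 10 rows; each row shifts and turns the pose as measured when the row begins, along the tool's axes as they then stand; what a row does not reach is not made up. A row lasts 1/12 s, in which the tool goes at most 41.7 mm and 7.16 degrees, less where a joint would pass 70% of its speed; a pose out of reach is approached as far as the arm can. A call with a gripper value outside its range is refused whole. The fingers move at their own pace and stop on an object; the grip force is fixed at half the most. Time passes only in rows, so rows that do not move let the fingers close. It gives the time, the measured TCP pose, the force and the opening at its end, in the units of the state.
- arm.read_state(): the state, without advancing time (a new reading comes with each control period).
- optics.get_image(name): name is "scene" or "side" or "wrist"; returns (picture, depth): 400x640x3 uint8, blue, green, red; 400x640 float32, mm along the optical axis (not along the pixel's ray), 0 where there is no reading.
- optics.get_calibration(name): a dict with "K" (3x3 intrinsics, pixels), "rvec" (rotation vector, rad) and "tvec" (3), from world to camera coordinates, as OpenCV has them; the wrist camera has in their place "hand_eye" (4x4, takes a point from camera to tool coordinates, whose origin is the TCP and whose axes are the flange's). Camera axes: x right, y down, z forward; pixel columns grow to the right and rows downward; lengths in mm; the calibration is good to about 2 mm. A picture is of the moment at which its call begins: read the wrist's pose just before it. get_calibration takes no time and is no camera call.
- job.job_done(): hands the job in, once; it reports no verdict.
The state is a dict: "clock": time; "joints": joint angles; "joint_vel": joint speeds; "joint_efforts": joint torques, N m; "position": TCP position; "ee_rot": TCP orientation; "contact_force": force on the tool from outside, world axes, zero at the start; "wrist_torque": the same for the moment, N m; "gripper_width": finger opening in mm.
Only numpy, scipy, OpenCV 4.12 (cv2) and the standard library are available. Lean on these libraries where they do the work, as an engineer would, in place of code of your own. Each camera call takes 0.05 s, during which the arm holds its last target. There are 200 camera calls.

## Working session

There is one attempt and no reset: what is moved stays moved. The work goes in short steps, Python scripts to look and compute and a tool call to move; the robot and the scene stay as the last step left them, time stands still between calls to the robot, and variables do not carry over. Pictures are saved under pics/ and viewed, about 8 in all and at most 12, crops included, and the job is handed in when it is done.

Besides the shell and the picture viewer there is one more tool, called by a JSON object that holds its "api" and its "payload". send_rows: Moves the arm, as the interface text tells. Its arguments: {"type":"object","properties":{"steps":{"type":"array","items":{"type":"array","items":{"type":"array","items":{"type":"number"}}}}},"required":["steps"]}

```bash
mkdir -p pics; ls
cat > h.py <<'E'
import numpy as np, cv2
from bench import arm, optics, job
from scipy.spatial.transform import Rotation as R
def cam(n, st=None):
    c=optics.get_calibration(n); K=np.array(c["K"],float)
    if n=="wrist":
        st=st or arm.read_state(); T=np.eye(4); T[:3,:3]=R.from_quat(st["ee_rot"]).as_matrix(); T[:3,3]=st["position"]
        T=T@np.array(c["hand_eye"]); return K,T[:3,:3],T[:3,3]
    Rm=cv2.Rodrigues(np.array(c["rvec"],float))[0]; t=np.array(c["tvec"],float).ravel()
    return K,Rm.T,-Rm.T@t
def ray(C,uv):
    K,Rw,o=C; return o,Rw@np.linalg.inv(K)@np.array([uv[0],uv[1],1.])
def onz(C,uv,z):
    o,d=ray(C,uv); return o+d*(z-o[2])/d[2]
def dp(C,uv,depth):
    o,d=ray(C,uv); v=depth[int(uv[1]),int(uv[0])]; return o+d*v
def tri(C1,u1,C2,u2):
    o1,d1=ray(C1,u1);o2,d2=ray(C2,u2);A=np.stack([d1,-d2],1);s=np.linalg.lstsq(A,o2-o1,rcond=None)[0]
    a=o1+d1*s[0];b=o2+d2*s[1];return (a+b)/2,np.linalg.norm(a-b)
E
python3 - <<'E'
from h import *
s=arm.read_state(); print(s)
for n in ("scene","side","wrist"):
    C=cam(n); p,d=optics.get_image(n); cv2.imwrite(f"pics/{n}0.png",p); np.savez(f"{n}0.npz",p=p,d=d,K=C[0],R=C[1],o=C[2]); print(n,C[2],C[1][:,2],C[0][0,0])
E
```

```text
pics
{'clock': 0.0, 'joints': array([-1.00539551e+00,  3.85535474e-01,  6.61931504e-03, -5.40760314e-04,
       -1.19400409e+00, -2.58599286e-01]), 'joint_vel': array([-0.00016252, -0.00025447, -0.00100026, -0.00231274,  0.00100321,
        0.00073034]), 'joint_efforts': array([ 3.98834009e-04, -3.92291701e+01,  1.88391244e+01,  4.18611914e+00,
       -4.72190412e-03, -1.51928919e-05]), 'position': array([ 188.60328177, -595.23923913,  230.22557217]), 'ee_rot': array([-1.52701168e-01,  9.88271806e-01,  1.07373385e-03, -1.94977255e-04]), 'contact_force': array([-0.03013062, -0.04829471,  0.47811798]), 'wrist_torque': array([0.00665745, 0.06320078, 0.01541797]), 'gripper_width': 85.44481721718273}
scene [1494.08457079 -349.79281155  694.12312013] [-0.79358871  0.30066459 -0.52897804] 507.98226910029933
side [410.64650463 623.53414937 686.15200048] [ 0.19383706 -0.70299163 -0.68427331] 371.3079739738568
wrist [ 124.69997496 -617.29138294  373.13900736] [ 0.25505651  0.08186291 -0.96345454] 314.31547057023374
```

View pics/scene0.png

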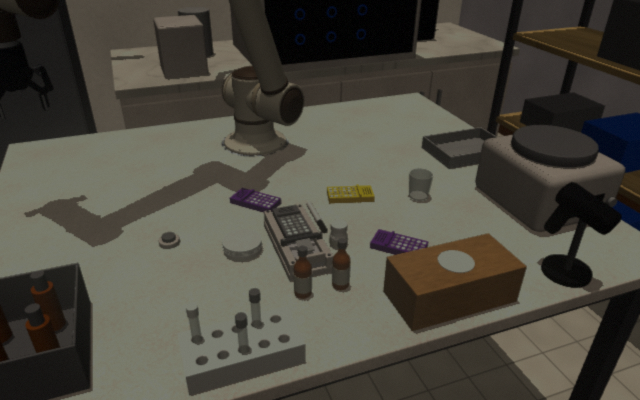

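View pics/side0.png

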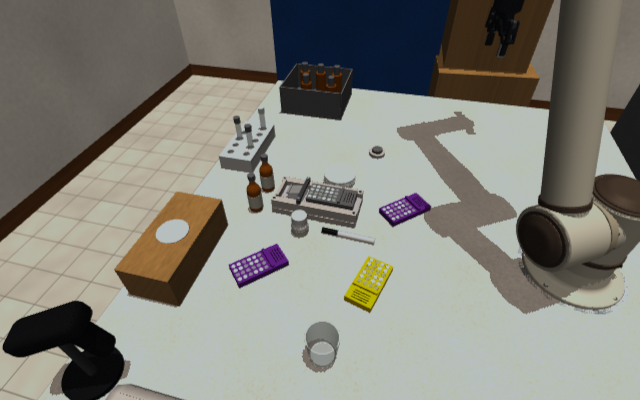

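Scene view: the track with the grey cassette is at (298,235) and the start button at (169,240). In the side view they are at (318,198) and (377,152). Things that could be taken for the cassette, in scene pixels: purple (256,200), purple (399,243), yellow (350,194). I choose the grey one lying in the white track. Next is a close crop to check it.

Run:
```python
from h import *
S=np.load("scene0.npz");D=np.load("side0.npz")
a=cv2.resize(S["p"][195:285,250:350],None,fx=5,fy=5,interpolation=cv2.INTER_CUBIC)
b=cv2.resize(D["p"][170:230,265:375],None,fx=5,fy=5,interpolation=cv2.INTER_CUBIC)
im=np.zeros((580,800,3),np.uint8); im[:450,:400]=np.clip(a[:, :400].astype(float)*1.3,0,255)
b=cv2.resize(b,(400,218)); im[:218,400:]=b
c=cv2.resize(S["p"][225:255,150:190],(400,300),interpolation=cv2.INTER_CUBIC); im[230:530,400:]=c
cv2.imwrite("pics/crop1.png",im)
for N,uvs in((S,[(169,238),(298,225),(298,240),(320,265)]),(D,[(377,150),(318,200),(280,195),(350,195)])):
    for uv in uvs: print(uv,dp((N["K"],N["R"],N["o"]),uv,N["d"]).round(1))
```

```text
(169, 238) [ 493.7 -328.4   22.1]
(298, 225) [588.3 -50.3  53.6]
(298, 240) [643.1 -69.   53.5]
(320, 265) [699.1 -39.   18.5]
(377, 150) [ 479.3 -318.7   21.4]
(318, 200) [588.  -25.8  54.7]
(280, 195) [692.6 -36.2  39.4]
(350, 195) [514.4 -62.8  55. ]
```

View pics/crop1.png

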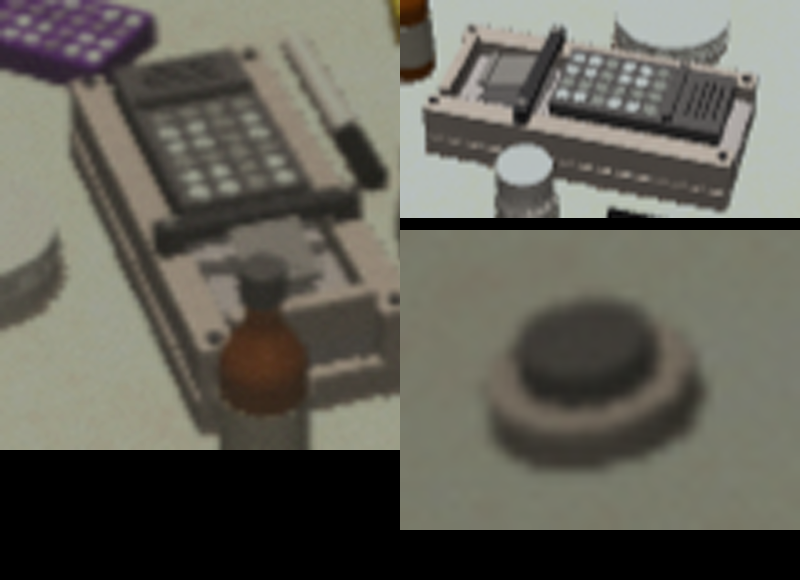

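The close crop shows the grey cassette with its ribbed pad at the robot end, and the leaf spring and bridge toward the bottles. That confirms the choice. Now I'll get the track axis from its rail screws.

Run:
```python
from h import *
S=np.load("scene0.npz");D=np.load("side0.npz")
A=(S["K"],S["R"],S["o"]);B=(D["K"],D["R"],D["o"])
sc=dict(nl=(250+248/5,195+52/5),nr=(250+90/5,195+82/5),fr=(250+213/5,195+338/5),fl=(250+392/5,195+299/5))
k=550/400/5
sd=dict(nl=(265+(722-400)*k,170+156*k),nr=(265+(746-400)*k,170+78*k),fr=(265+(473-400)*k,170+30*k),fl=(265+(433-400)*k,170+101*k))
# side cam looks toward -y: nearer the camera = +y = left rail
P={}
for n in sc: P[n]=onz(B,sd[n],44); print(n,onz(A,sc[n],44).round(1),P[n].round(1),tri(A,sc[n],B,sd[n]))
for a,b in(("nl","fl"),("nr","fr")):
    v=P[b]-P[a];print(np.degrees(np.arctan2(v[1],v[0])),np.linalg.norm(v))
bs=(169,233.5+2);print("btn",onz(A,(150+585/1-585+18.7,225+10.8),22), onz(B,(377,150),22))
```

```text
nl [494.9 -14.6  44. ] [495.5 -13.3  44. ] (array([495.24163387, -14.24272827,  43.71063717]), np.float64(1.1165678566066022))
nr [495.  -94.4  44. ] [493.4 -94.4  44. ] (array([493.68038619, -94.36005947,  43.53308337]), np.float64(0.8509652556230614))
fr [ 702.4 -101.    44. ] [699.1 -98.5  44. ] (array([ 699.97856956, -100.37177722,   42.18742641]), np.float64(0.34542938823460273))
fl [703.1 -21.9  44. ] [701.9 -17.9  44. ] (array([702.1911614 , -20.58541538,  42.39328269]), np.float64(1.9412798941555764))
-1.2830919457247807 206.4544111750498
-1.1596776508654878 205.71751923095454
btn [ 484.41529639 -328.00551832   22.        ] [ 479.22588412 -317.78465362   22.        ]
```

{"api": "send_rows", "payload": {"steps": [[[-3.0, 2.55, -0.1, 0, 0], [-3.0, 2.55, -0.1, 0, 0], [-3.0, 2.55, -0.1, 0, 0], [-3.0, 2.55, -0.1, 0, 0], [-3.0, 2.55, -0.1, 0, 0], [-3.0, 2.55, -0.1, 0, 0], [-3.0, 2.55, -0.1, 0, 0], [-3.0, 2.55, -0.1, 0, 0], [-3.0, 2.55, -0.1, 0, 0], [-3.0, 2.55, -0.1, 0, 0]]]}}

```text
clock: 0.98
position: [401.3, -253.3, 235.8]
ee_rot: [-0.145, 0.989, 0.004, -0.003]
contact_force: [0.7, -0.6, -0.4]
gripper_width: 0.0
```

{"api": "send_rows", "payload": {"steps": [[[-3.0, 2.55, -0.1, 0, 0], [-3.0, 2.55, -0.1, 0, 0], [-3.0, 2.55, -0.1, 0, 0], [-3.0, 2.55, -0.1, 0, 0], [-3.0, 2.55, -0.1, 0, 0], [-3.0, 2.55, -0.1, 0, 0], [0, 0, 0, 0.12, 0], [0, 0, 0, 0.12, 0], [0, 0, 0, 0.1, 0]]]}}

```text
clock: 1.73
position: [536.6, -34.8, 241.5]
ee_rot: [0.025, 1.0, 0.004, -0.003]
contact_force: [-0.0, -0.5, 0.1]
gripper_width: -0.2
```

{"api": "send_rows", "payload": {"steps": [[[0, -2.0, 0, -0.02, 0], [0, 0, 0, 0, 0], [0, 0, 0, 0, 0]]]}}

```text
clock: 1.98
position: [535.6, -53.5, 240.0]
ee_rot: [0.015, 1.0, 0.004, -0.004]
contact_force: [-0.0, -0.1, -0.4]
gripper_width: -0.1
```

Run:
```python
from h import *
s=arm.read_state(); print(s["position"],s["ee_rot"])
C=cam("wrist",s); p,d=optics.get_image("wrist"); cv2.imwrite("pics/w1.png",p); np.savez("w1.npz",p=p,d=d,K=C[0],R=C[1],o=C[2])
```

```text
[535.55569661 -53.54970043 239.99867972] [ 0.015257    0.99986623  0.00390458 -0.00441559]
```

View pics/w1.png

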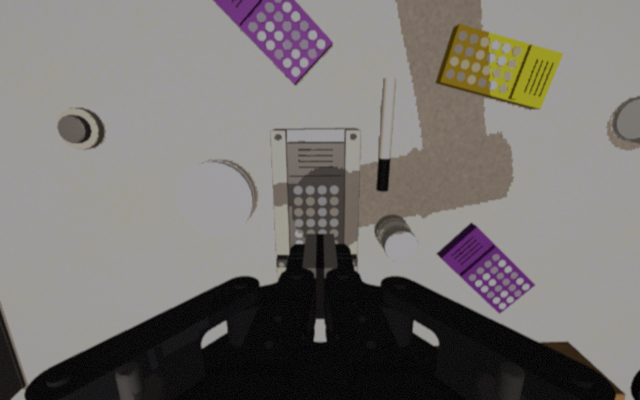

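The wrist view looks straight down with the robot end at the top. It shows the cassette tail at about (316,142), the rib at about (316,177), rail screws at (279,137) and (353,136), and the button at (72,128).

Run:
```python
from h import *
W=np.load("w1.npz");C=(W["K"],W["R"],W["o"]);p=W["p"]
g=cv2.cvtColor(p,cv2.COLOR_BGR2GRAY)
print("col316",[(r,int(g[r,300:312].mean())) for r in range(124,186)])
print("row150",[(c,int(g[143:147,c].mean())) for c in range(266,366)])
print("depth",[(r,dp(C,(290,r),W["d"])[[0,2]].round(0).tolist()) for r in range(130,190,3)])
b=p[100:160,45:110];G=cv2.cvtColor(b,cv2.COLOR_BGR2GRAY);m=(G<120).astype(np.uint8)
for c in cv2.findContours(m,0,1)[0]:
    if len(c)>=5 and cv2.contourArea(c)>100:
        e=cv2.fitEllipse(c);u=(e[0][0]+45,e[0][1]+100);print("btn",u,e[1],onz(C,u,22).round(1),dp(C,u,W["d"]).round(1))
for u in((279,138),(353,136)):print(onz(C,u,44).round(1))
```

```text
col316 [(124, 155), (125, 155), (126, 154), (127, 145), (128, 120), (129, 122), (130, 147), (131, 156), (132, 156), (133, 156), (134, 156), (135, 156), (136, 156), (137, 156), (138, 156), (139, 155), (140, 146), (141, 116), (142, 80), (143, 90), (144, 110), (145, 114), (146, 113), (147, 111), (148, 95), (149, 69), (150, 79), (151, 102), (152, 112), (153, 111), (154, 96), (155, 75), (156, 88), (157, 108), (158, 112), (159, 109), (160, 95), (161, 80), (162, 93), (163, 108), (164, 111), (165, 107), (166, 89), (167, 79), (168, 98), (169, 108), (170, 107), (171, 103), (172, 99), (173, 95), (174, 88), (175, 70), (176, 61), (177, 70), (178, 71), (179, 69), (180, 67), (181, 65), (182, 64), (183, 63), (184, 65), (185, 73)]
row150 [(266, 156), (267, 155), (268, 156), (269, 152), (270, 139), (271, 145), (272, 153), (273, 155), (274, 155), (275, 155), (276, 154), (277, 154), (278, 155), (279, 155), (280, 154), (281, 155), (282, 155), (283, 156), (284, 153), (285, 131), (286, 94), (287, 99), (288, 105), (289, 106), (290, 105), (291, 106), (292, 106), (293, 106), (294, 107), (295, 107), (296, 107)
[... 873 characters left out ...]
1.0]), (136, [495.0, 30.0]), (139, [498.0, 30.0]), (142, [501.0, 39.0]), (145, [502.0, 53.0]), (148, [505.0, 54.0]), (151, [508.0, 55.0]), (154, [511.0, 56.0]), (157, [515.0, 54.0]), (160, [518.0, 54.0]), (163, [521.0, 53.0]), (166, [524.0, 53.0]), (169, [527.0, 55.0]), (172, [531.0, 53.0]), (175, [534.0, 54.0]), (178, [536.0, 60.0]), (181, [539.0, 60.0]), (184, [544.0, 54.0]), (187, [547.0, 54.0])]
btn (74.2654800415039, 128.66928100585938) (27.182655334472656, 34.055702209472656) [ 479.8 -326.5   22. ] [ 479.8 -326.4   22.1]
btn (71.00799942016602, 128.85730743408203) (44.9576416015625, 63.29011535644531) [ 479.8 -330.2   22. ] [ 479.8 -330.2   22. ]
[495.6 -95.5  44. ]
[496.  -16.7  44. ]
```

{"api": "send_rows", "payload": {"steps": [[[0.5, -0.1, 3.5, 0, 0], [0.5, -0.1, 3.5, 0, 0], [0.4, -0.1, 3.5, 0, 0], [0, -0.1, 3.5, 0, 0], [0, 0, 2.5, 0, 0], [0, 0, 0, 0, 0], [0, 0, 0, 0, 0]]]}}

```text
clock: 2.62
position: [523.2, -54.9, 73.3]
ee_rot: [0.015, 1.0, 0.004, 0.001]
contact_force: [-0.6, 0.2, 0.9]
gripper_width: -0.0
```

{"api": "send_rows", "payload": {"steps": [[[0.3, -0.1, 0.5, 0, 0], [0, 0, 0.5, 0, 0], [0, 0, 0.3, 0, 0], [0, 0, 0.2, 0, 0], [0, 0, 0.2, 0, 0]]]}}

```text
clock: 3.03
position: [524.7, -54.8, 61.3]
ee_rot: [0.014, 1.0, 0.005, 0.007]
contact_force: [0.1, -0.3, -0.4]
gripper_width: -0.1
```

{"api": "send_rows", "payload": {"steps": [[[0.4, -0.1, 0, 0, 0], [0.2, 0, 0, 0, 0], [0, 0, 0, 0, 0]]]}}

```text
clock: 3.28
position: [518.9, -55.6, 62.2]
ee_rot: [0.014, 1.0, 0.005, 0.008]
contact_force: [-0.5, 0.3, -0.6]
gripper_width: -0.1
```

{"api": "send_rows", "payload": {"steps": [[[0, 0, 0.3, 0, 0], [0, 0, 0.3, 0, 0], [0, 0, 0.2, 0, 0]]]}}

```text
clock: 3.53
position: [519.5, -55.5, 54.7]
ee_rot: [0.014, 1.0, 0.005, 0.01]
contact_force: [0.1, 0.1, -0.4]
gripper_width: 0.5
```

Run:
```python
from h import *
p,d=optics.get_image("side"); q,_=optics.get_image("wrist")
a=cv2.resize(p[150:240,255:395],(800,514),interpolation=cv2.INTER_CUBIC); cv2.imwrite("pics/s2.png",a); cv2.imwrite("pics/w2.png",q)
s=arm.read_state();print(s["position"],s["ee_rot"],s["contact_force"])
```

```text
[519.29818626 -55.52317484  54.46873153] [0.01397585 0.99984519 0.00534703 0.00925683] [-0.34086024  0.08441993 -0.19505678]
```

View pics/s2.png

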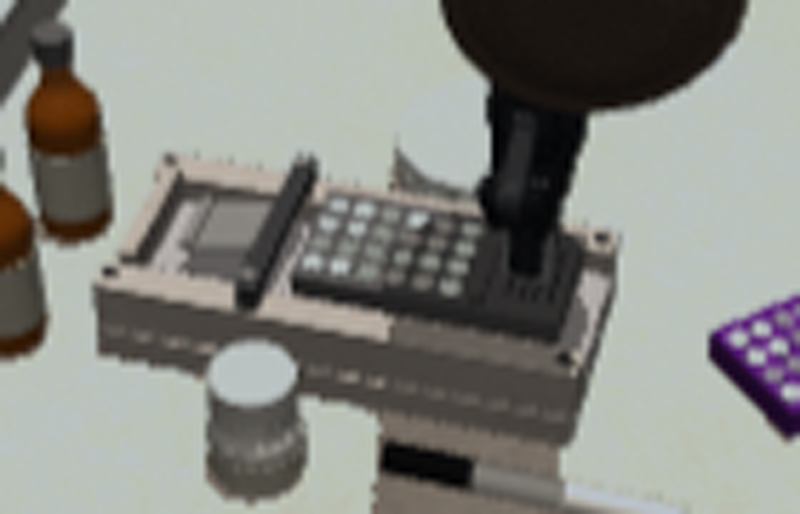

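The side view shows the fingertips on the bare pad behind the rib, centred, with the tip at about (525,270). Now I'll press down gradually.

{"api": "send_rows", "payload": {"steps": [[[0, 0, 0.2, 0, 0], [0, 0, 0.2, 0, 0], [0, 0, 0.2, 0, 0], [0, 0, 0.2, 0, 0]]]}}

```text
clock: 3.97
position: [519.6, -55.6, 47.4]
ee_rot: [0.014, 1.0, 0.005, 0.009]
contact_force: [-2.6, 1.2, 6.0]
gripper_width: -0.4
```

{"api": "send_rows", "payload": {"steps": [[[0, 0, 0.2, 0, 0], [0, 0, 0.2, 0, 0], [0, 0, 0.2, 0, 0]]]}}

```text
clock: 4.22
position: [519.6, -55.6, 46.0]
ee_rot: [0.012, 1.0, 0.004, 0.009]
contact_force: [-6.4, 2.4, 17.6]
gripper_width: 0.3
```

Pressed flat: z is 46.0, the height of the cassette top on the bed, at 17.6 N. Sliding forward while pressing.

{"api": "send_rows", "payload": {"steps": [[[-0.4, 0, 0.2, 0, 0], [-0.4, 0, 0.2, 0, 0], [-0.4, 0, 0.2, 0, 0], [-0.4, 0, 0.2, 0, 0]]]}}

```text
clock: 4.55
position: [529.9, -57.2, 46.0]
ee_rot: [0.011, 1.0, 0.002, 0.003]
contact_force: [-8.3, 1.8, 18.3]
gripper_width: -0.2
```

{"api": "send_rows", "payload": {"steps": [[[-0.5, 0.05, 0.2, 0, 0], [-0.5, 0.05, 0.2, 0, 0], [-0.5, 0.05, 0.2, 0, 0], [-0.5, 0.05, 0.2, 0, 0], [-0.5, 0.05, 0.2, 0, 0]]]}}

```text
clock: 4.97
position: [547.7, -57.8, 46.0]
ee_rot: [0.009, 1.0, -0.001, -0.006]
contact_force: [-8.5, 0.9, 17.2]
gripper_width: 0.1
```

{"api": "send_rows", "payload": {"steps": [[[-0.5, 0.05, 0.2, 0, 0], [-0.5, 0.05, 0.2, 0, 0], [-0.5, 0.05, 0.2, 0, 0], [-0.5, 0.05, 0.2, 0, 0], [-0.5, 0.05, 0.2, 0, 0]]]}}

```text
clock: 5.38
position: [566.2, -58.3, 46.1]
ee_rot: [0.007, 1.0, -0.004, -0.013]
contact_force: [-7.1, 0.3, 17.2]
gripper_width: 0.3
```

Run:
```python
from h import *
p,d=optics.get_image("side")
a=cv2.resize(p[150:240,255:395],(800,514),interpolation=cv2.INTER_CUBIC); cv2.imwrite("pics/s3.png",a)
```

```text
(no output)
```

View pics/s3.png

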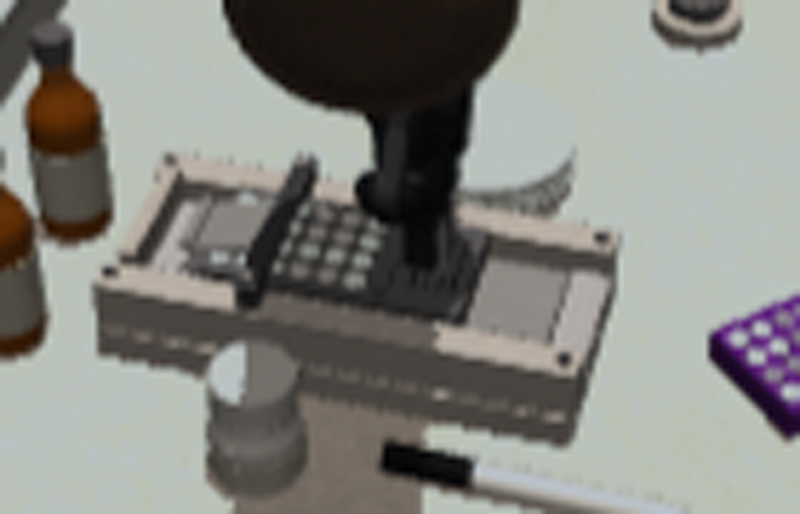

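The cassette (tail now at about (480,270)) is under the bridge and flat. Continuing.

{"api": "send_rows", "payload": {"steps": [[[-0.5, 0.05, 0.2, 0, 0], [-0.5, 0.05, 0.2, 0, 0], [-0.4, 0.05, 0.2, 0, 0], [-0.4, 0.05, 0.2, 0, 0]]]}}

```text
clock: 5.77
position: [569.1, -58.6, 46.3]
ee_rot: [0.007, 0.999, -0.007, -0.031]
contact_force: [-12.7, 2.5, 21.3]
gripper_width: -0.5
```

{"api": "send_rows", "payload": {"steps": [[[-0.4, 0.03, 0.2, 0, 0], [-0.4, 0.03, 0.2, 0, 0], [-0.4, 0.03, 0.2, 0, 0]]]}}

```text
clock: 6.02
position: [569.0, -58.6, 46.5]
ee_rot: [0.007, 0.999, -0.009, -0.044]
contact_force: [-12.7, 3.6, 21.4]
gripper_width: -0.1
```

The cassette has stalled near the leaf spring at 12.7 N. I'll push harder forward with no extra downward pressure.

{"api": "send_rows", "payload": {"steps": [[[-0.9, 0.03, 0.1, 0, 0], [-0.9, 0.03, 0.1, 0, 0]]]}}

```text
clock: 6.18
position: [575.9, -58.8, 46.7]
ee_rot: [0.007, 0.998, -0.01, -0.056]
contact_force: [-17.3, 5.2, 22.7]
gripper_width: 0.3
```

Run:
```python
from h import *
p,d=optics.get_image("side");q,_=optics.get_image("scene")
a=cv2.resize(p[160:230,265:375],(800,509),interpolation=cv2.INTER_CUBIC); cv2.imwrite("pics/s4.png",a)
s=arm.read_state();print(s["position"],s["contact_force"],s["joints"])
```

```text
[576.19272771 -58.83569324  46.67749527] [-13.2351646    3.9909821   21.81173397] [ 1.77499786e-01  5.48362999e-01 -2.43466404e-01 -6.50091185e-04
 -8.93376694e-01 -1.76247273e+00]
```

View pics/s4.png

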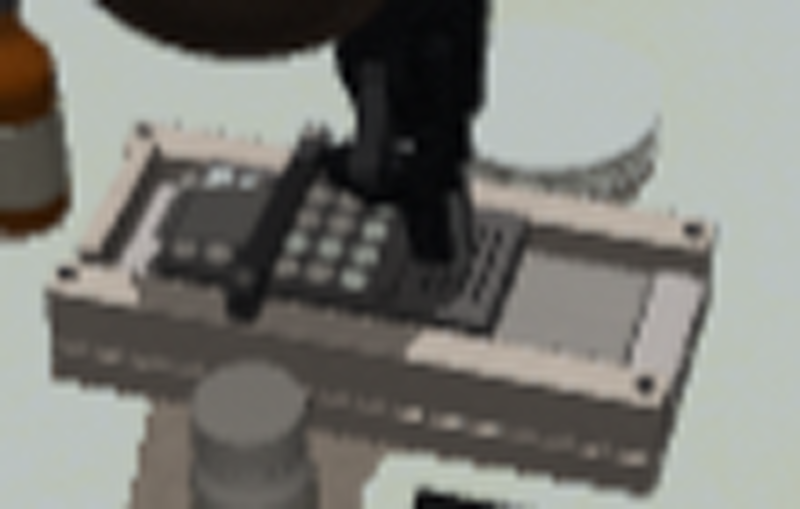

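The finger has slid up to the rib. The cassette's nose is under the leaf with its tail at about (510,270), so roughly 15 mm remains. Pushing on.

{"api": "send_rows", "payload": {"steps": [[[-0.9, 0.03, 0.05, 0, 0], [-0.9, 0.03, 0.05, 0, 0]]]}}

```text
clock: 6.45
position: [581.3, -59.0, 47.0]
ee_rot: [0.008, 0.997, -0.011, -0.07]
contact_force: [-11.8, 2.9, 17.8]
gripper_width: -0.1
```

{"api": "send_rows", "payload": {"steps": [[[-1.5, 0.03, -0.05, 0, 0]]]}}

```text
clock: 6.53
position: [589.8, -59.2, 47.2]
ee_rot: [0.008, 0.997, -0.012, -0.078]
contact_force: [-11.8, 1.2, 15.9]
gripper_width: -0.2
```

{"api": "send_rows", "payload": {"steps": [[[-1.2, 0.03, -0.05, 0, 0]]]}}

```text
clock: 6.62
position: [595.3, -59.4, 47.2]
ee_rot: [0.008, 0.996, -0.012, -0.086]
contact_force: [-20.3, 6.3, 22.2]
gripper_width: 0.2
```

Force has risen to 20 N, probably the end stop. One more push, then look.

{"api": "send_rows", "payload": {"steps": [[[-1.2, 0.03, -0.05, 0, 0]]]}}

```text
clock: 6.7
position: [595.3, -59.5, 47.4]
ee_rot: [0.009, 0.995, -0.013, -0.101]
contact_force: [-31.4, 8.6, 30.5]
gripper_width: 0.2
```

Run:
```python
from h import *
p,d=optics.get_image("side")
a=cv2.resize(p[160:230,265:375],(800,509),interpolation=cv2.INTER_CUBIC); cv2.imwrite("pics/s5.png",a)
C=cam("side")
print([(c,dp(C,(c,196),d).round(0).tolist()) for c in range(325,352,3)])
s=arm.read_state();print(s["position"],s["contact_force"])
```

```text
[(325, [577.0, -55.0, 45.0]), (328, [573.0, -68.0, 34.0]), (331, [564.0, -67.0, 37.0]), (334, [557.0, -68.0, 37.0]), (337, [549.0, -70.0, 37.0]), (340, [542.0, -72.0, 37.0]), (343, [534.0, -75.0, 36.0]), (346, [527.0, -77.0, 36.0]), (349, [519.0, -78.0, 37.0])]
[595.22942125 -59.55034457  47.30119515] [-26.16011479   6.51040059  28.7631468 ]
```

View pics/s5.png

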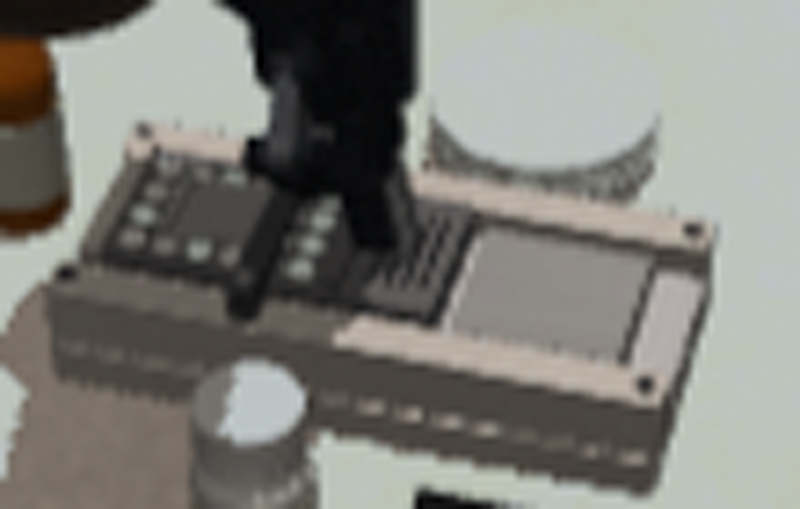

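Home: the cassette's nose is at the end stop and the plate is up behind it (depth gives z of about 37). Releasing up and back.

{"api": "send_rows", "payload": {"steps": [[[0.6, 0, -0.8, 0, 0], [0.6, 0, -1.5, 0, 0], [1.0, 0, -3.0, 0, 0], [1.0, 0, -3.5, 0, 0], [0.7, 0, -3.5, 0, 0], [0.7, 0, -3.5, 0, 0]]]}}

```text
clock: 7.25
position: [573.7, -54.3, 205.1]
ee_rot: [0.01, 0.993, -0.014, -0.119]
contact_force: [0.7, -0.4, -0.2]
gripper_width: 0.2
```

Run:
```python
from h import *
p,d=optics.get_image("side");C=cam("side");np.savez("s6.npz",p=p,d=d)
g=cv2.cvtColor(p,cv2.COLOR_BGR2GRAY)
a=cv2.resize(p[160:230,265:375],(800,509),interpolation=cv2.INTER_CUBIC); cv2.imwrite("pics/s6.png",a)
for c in(280,285,290,310,315,320,323,330,335,340,345): print(c,dp(C,(c,196),d).round(1),g[196,c])
# button rough, side
G=g[140:165,362:392];
s=arm.read_state();print(s["position"],s["ee_rot"],s["joints"],R.from_quat(s["ee_rot"]).as_matrix().round(3))
```

```text
280 [689.6 -28.6  43.4] 56
285 [676.7 -30.4  44.6] 39
290 [663.7 -32.   46. ] 44
310 [612.1 -37.8  52.2] 47
315 [601.5 -46.8  46.6] 44
320 [589.1 -49.7  46.8] 46
323 [582.4 -54.5  43.9] 68
330 [566.6 -65.5  37.6] 143
335 [553.9 -67.8  38.4] 139
340 [541.5 -71.5  37.8] 141
345 [529.2 -75.3  37.1] 141
[578.01421945 -54.78070798 213.47158488] [ 0.00940331  0.99361553 -0.0144909  -0.11148889] [ 0.17745226  0.43703511  0.03038142 -0.01309246 -1.38912563 -1.76335528] [[-0.975  0.015 -0.222]
 [ 0.022  0.999 -0.027]
 [ 0.221 -0.031 -0.975]]
```

View pics/s6.png

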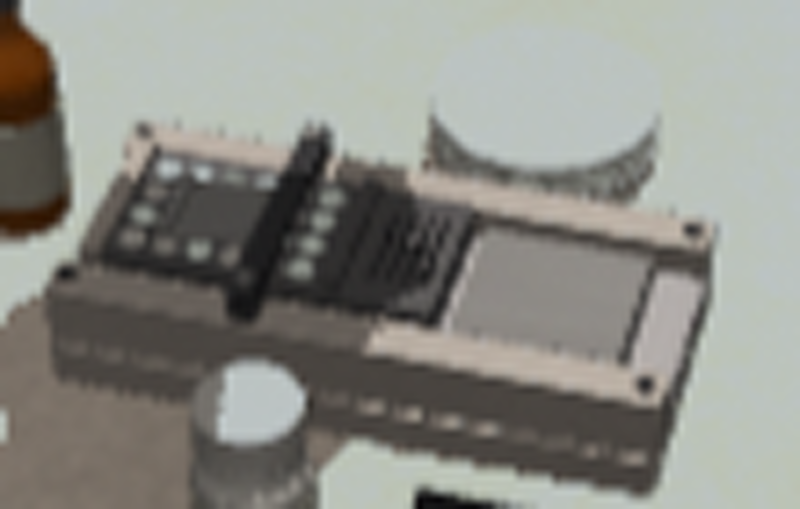

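Cassette still home (pad top z≈46.7, plate z≈37.7). On to the button.

{"api": "send_rows", "payload": {"steps": [[[1.0, -3.4, 0.9, 0, 0], [1.0, -3.4, 0.9, 0, 0], [1.0, -3.4, 0.9, 0, 0], [1.0, -3.4, 0.9, 0, 0], [1.0, -3.4, 0.9, 0, 0], [1.0, -3.4, 0.9, 0, 0], [1.0, -3.4, 0.9, 0, 0], [1.0, -3.4, 0.9, 0, 0], [0, 0, 0, 0, 0]]]}}

```text
clock: 8.05
position: [483.9, -334.8, 166.2]
ee_rot: [0.005, 0.995, -0.013, -0.102]
contact_force: [0.7, 0.3, 0.2]
gripper_width: -0.3
```

Run:
```python
from h import *
s=arm.read_state();C=cam("wrist",s);p,d=optics.get_image("wrist");cv2.imwrite("pics/w3.png",p)
print(s["position"],R.from_quat(s["ee_rot"]).as_matrix().round(3))
K,Rw,o=C
u=K@(Rw.T@(np.array([480,-328,22.])-o));u=u[:2]/u[2];print("expected",u)
x,y=u.astype(int);x0,y0=max(x-60,0),max(y-60,0)
G=cv2.cvtColor(p,cv2.COLOR_BGR2GRAY)[y0:y+60,x0:x+60]
for c in cv2.findContours((G<110).astype(np.uint8),0,1)[0]:
    if len(c)>=5 and cv2.contourArea(c)>150:
        e=cv2.fitEllipse(c);v=(e[0][0]+x0,e[0][1]+y0);print(v,e[1],cv2.contourArea(c),onz(C,v,22).round(1),dp(C,v,d).round(1))
```

```text
[ 483.92030262 -334.80863694  166.19409611] [[-0.979  0.007 -0.203]
 [ 0.012  1.    -0.025]
 [ 0.202 -0.027 -0.979]]
expected [332.39146889 209.41819924]
(np.float64(333.2710952758789), np.float64(240.456298828125)) (75.36272430419922, 108.08338165283203) 5033.0 [ 509.9 -327.3   22. ] [ 476.6 -329.6  179.9]
```

View pics/w3.png

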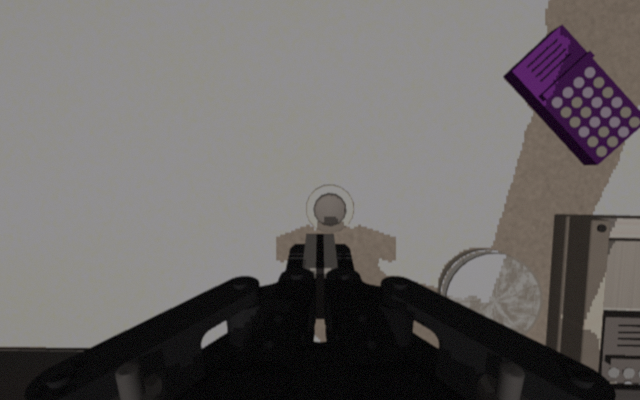

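The button cap appears at (330,209), within 2 px of the predicted point. That puts it at about (480,-329.5,22).

{"api": "send_rows", "payload": {"steps": [[[-0.3, 0.2, 3.2, 0, 0], [-0.3, 0.2, 3.2, 0, 0], [-0.3, 0.2, 3.2, 0, 0], [-0.3, 0.2, 2.6, 0, 0], [0, 0, 0, 0, 0], [0, 0, 0, 0, 0]]]}}

```text
clock: 8.6
position: [476.6, -328.1, 41.1]
ee_rot: [0.004, 0.995, -0.015, -0.097]
contact_force: [0.4, -0.2, 0.7]
gripper_width: -0.1
```

{"api": "send_rows", "payload": {"steps": [[[0.2, -0.05, 0.6, 0, 0], [0, 0, 0.4, 0, 0], [0, 0, 0.3, 0, 0], [0, 0, 0.2, 0, 0]]]}}

```text
clock: 8.93
position: [476.1, -329.2, 30.4]
ee_rot: [0.002, 0.996, -0.017, -0.092]
contact_force: [0.3, 0.1, 0.4]
gripper_width: 0.1
```

{"api": "send_rows", "payload": {"steps": [[[0.5, 0, 0.4, 0, 0], [0.2, 0, 0.3, 0, 0], [0, 0, 0.2, 0, 0], [0, 0, 0.2, 0, 0]]]}}

```text
clock: 9.27
position: [468.2, -330.2, 22.6]
ee_rot: [0.002, 0.996, -0.018, -0.089]
contact_force: [0.2, 0.9, 1.7]
gripper_width: 0.1
```

{"api": "send_rows", "payload": {"steps": [[[0, 0, 0.2, 0, 0], [0, 0, 0.2, 0, 0], [0, 0, 0.2, 0, 0]]]}}

```text
clock: 9.52
position: [468.2, -330.3, 17.7]
ee_rot: [0.002, 0.996, -0.018, -0.088]
contact_force: [-0.5, 2.1, 4.8]
gripper_width: -0.0
```

{"api": "send_rows", "payload": {"steps": [[[0, 0, 0.2, 0, 0], [0, 0, 0.2, 0, 0]]]}}

```text
clock: 9.68
position: [468.3, -330.5, 16.9]
ee_rot: [0.001, 0.996, -0.019, -0.088]
contact_force: [-2.2, 7.3, 16.9]
gripper_width: 0.0
```

The button has bottomed out: force jumped to 17 N after about 6 mm of travel. Releasing.

{"api": "send_rows", "payload": {"steps": [[[0.1, 0, -0.8, 0, 0], [0.3, 0, -2.0, 0, 0], [0.5, 0, -3.0, 0, 0], [0.5, 0, -3.0, 0, 0], [0.5, 0, -3.0, 0, 0], [0, 0, 0, 0, 0], [0, 0, 0, 0, 0]]]}}

```text
clock: 10.27
position: [469.0, -326.3, 139.4]
ee_rot: [0.001, 0.996, -0.019, -0.091]
contact_force: [0.7, 0.2, -0.8]
gripper_width: 0.1
```

Run:
```python
from h import *
p,d=optics.get_image("side");C=cam("side")
f=np.load("s6.npz");a=f["d"]
print("track change",np.abs(p[175:225,275:355].astype(int)-f["p"][175:225,275:355]).mean(axis=(0,1)))
for c in(285,315,320,330,340): print(dp(C,(c,196),d).round(1),dp(C,(c,196),a).round(1))
D0=np.load("side0.npz");print("btn z",[(dp(C,(377,150+k),d)[2].round(1),dp(C,(377,150+k),D0["d"])[2].round(1)) for k in(-1,0,1)])
s=arm.read_state();print(s["position"],s["contact_force"])
q,_=optics.get_image("scene");S=np.load("scene0.npz")["p"]
x=np.hstack([S[180:320,150:450],q[180:320,150:450]]);cv2.imwrite("pics/cmp.png",cv2.resize(x,(800,187)))
```

```text
track change [22.5735  22.74375 21.67025]
[677.  -31.1  43.9] [676.7 -30.4  44.6]
[600.6 -43.6  49.6] [601.5 -46.8  46.6]
[589.3 -50.3  46.1] [589.1 -49.7  46.8]
[567.1 -67.9  35.4] [566.6 -65.5  37.6]
[541.4 -71.1  38.2] [541.5 -71.5  37.8]
btn z [(np.float64(23.0), np.float64(20.0)), (np.float64(19.8), np.float64(21.4)), (np.float64(20.3), np.float64(18.6))]
[ 469.59460472 -326.78665065  139.98671273] [ 0.85562356 -0.21105213  0.58153092]
```

View pics/cmp.png

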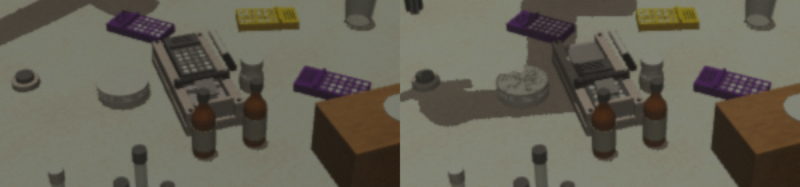

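The before and after views match for the bystanders, with only shadows changed. The cassette is home, the plate is up and the button is out. Handing in.

```bash
python3 -c "
from h import *
print(job.job_done())"
```

```text
the job is handed in; nothing more can be done
None
```

I pressed the cassette flat and slid it under the bridge and leaf spring to the end stop. Then I pressed the start button fully in and let it go, and handed the job in at about 10.5 s of the 56 s allowed. No verdict was reported.

**Last checks:**
- **Cassette:** The cassette top measured about 46 mm, which means flat on the bed, and the side view after release showed its nose at the stop.
- **Lift plate:** It measured about 38 mm, its raised height. One reading of 35.4 mm, near the cassette's tail, was lower than the rest.
- **Button:** It went in about 6 mm and bottomed out at 17 N. Afterwards its depth readings were 20 to 23 mm, in line with the start but noisy, so "out" is confirmed only to a couple of millimetres.
- **Bystanders:** The before and after views show no visible movement. I checked this by eye and did not measure it.
- **Robot:** The tool was about 120 mm above the button with no contact force.

**What did not go to plan:**
- **Stall at the leaf spring:** The cassette stopped there at about 13 N, and the fingertip slid forward on the pad to the rib. I needed harder pushes, peaking at about 31 N against the stop.
- **Tool tilt:** The gripper leaned about 12° during the push and stayed tilted afterwards. I allowed for this on the button press.

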